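# Switch the assembly station on with its key

## Robot

A 6-joint arm with a two-finger parallel gripper is mounted at the origin on the work surface. World frame = base frame: x ahead of the robot, y to its left, z up, the work surface at z = 0. Lengths are in m, angles in rad, forces in N, time in s.
With the tool pointing down it reaches from about 0.425 to 0.95 m from the base axis. Payload 3.5 kg.
Tool frame: the origin (TCP) lies midway between the tips of the shut fingers; the grasp point (between the pads) lies ctrl.grasp_offset behind it (ctrl.grasp_offset is the distance from the TCP to the grasp point, in m); x points along the fingers, y is the direction in which the jaws open and shut, and the axes are right-handed (so a half turn about x gives the same grasp; the last joint's range is limited). The gripper opens to 85 mm and grips with 20 to 120 N. Pads are 22 mm wide; open, the fingers measure 114 mm over their backs; the gripper's body (76 mm by 85 mm) begins 54 mm behind the grasp point. The pads swing forward as they close: fully open they stand 13 mm farther back than shut.
Start: joints at [-1.302, 0.286, 1.577, -0, 1.279, -0.15], TCP at [0.275, -0.617, 0.231] pointing down, gripper open.
Joint ranges: [-2.77, 2.77], [-0.9, 2.22], [0.21, 2.48], [-1.53, 4.67], [0.24, 2.81], [-2.84, 2.84]. Speed limits (rad/s): [2.79, 2.79, 3.14, 3.14, 3.14, 3.14].

## Interface

Orientations are given as a unit quaternion [x, y, z, w].
In Python, from plant import readout, read_camera, sign_off, ctrl gives the robot as it stands.
- The arm moves only by the tool drive_tool, never from a script. Its argument "steps" is a list of rows, each a list of 5 numbers: the shift along the tool's x, y, z in cm, then the turn about the tool's x in degrees, then the opening, from 0 (shut) to 1 (fully open). A call has 1 to 10 rows; each row shifts and turns the commanded pose from where the row before left it, along the tool's axes as they then stand; what a row does not reach is not made up. A row lasts 1/10 s, in which the tool goes at most 50 mm and 8.59 degrees, less where a joint would pass 70% of its speed; a pose out of reach is approached as far as the arm can. A call is refused whole if a number of a shift passes 5 or a number of a turn 8.59, either way. A call with a gripper value outside its range is refused whole. The fingers move at their own pace and stop on an object; "force" is the grip in N (left out, the last holds). Time passes only in rows, so rows that do not move let the fingers close. It gives the time, the measured TCP pose, the force and the opening at its end, in the units of the state.
- readout.get_state(): the state, without advancing time (a new reading comes with each control period).
- read_camera(name): name is "side" or "top" or "wrist"; returns a dict with "frame" (400x640x3 uint8, red, green, blue), "vertical_fov" (degrees; the focal length in pixels is half the picture's height over the tangent of half this angle, whatever the lens; pixels are square), "cx", "cy" (the principal point, pixels), "eye" and "orientation" of the camera in the world. Camera axes: x right, y up, looking along -z (the intrinsics and any distortion apply to the point x, -y, -z); pixel columns grow to the right and rows downward; lengths in m; the calibration is good to about 2 mm. A picture is of the moment at which its call begins. There is no depth.
- sign_off(): hands the job in, once; it reports no verdict.
The state is a dict: "time": time; "qpos": joint angles; "dq": joint speeds; "joint_efforts": joint torques, N m; "eef_pos": TCP position; "tcp_rot": TCP orientation; "contact_force": force on the tool from outside, world axes, zero at the start; "wrist_torque": the same for the moment, N m; "opening": opening from 0.0 (shut) to 1.0 (fully open).
Only numpy, scipy, OpenCV 4.12 (cv2) and the standard library are available. Lean on these libraries where they do the work, as an engineer would, in place of code of your own. Each camera call takes 0.05 s, during which the arm holds its last target. There are 200 camera calls.

## Task

Take the key with the rectangular black bow out of the wooden key rack and push it fully home in the key switch on the sloped grey box, feeling for the angle at which the keyhole has been left. Then turn it clockwise, without forcing it, until it stops with the bow in line with the two fore-and-aft marks, and leave the key there, fully in. Leave the other two keys and everything else as they are.

Things in the scene. Friction and masses are not known exactly. Their poses are not given: they have to be found in the camera images.
- key: the key: steel blade 14 mm wide (x), 4 mm thick (y), 28 mm long, below a shoulder 20 x 8 mm, 6 mm tall; above it a flat rectangular black bow 32 mm wide (x), 8 mm thick (y), from 6 to 42 mm above the origin. Origin: centre of the shoulder's underside; z from blade to bow. Either way round fits. It stands in any one of the rack's pockets, shoulder on the rack's top. About 50 g
- lock: the fixed key switch. Origin: centre of the keyhole's mouth, flush with its brass cylinder's face; z out of the hole, x up the slope. Slot 15.6 x 5.6 mm, 30 mm deep, in a 30 mm cylinder that turns stiffly (0.1 N m) about z. Slot angle unmeasured: long axis left 1.1 to 2.1 rad anticlockwise from lock x. Clockwise it turns to a hard stop, long axis along lock x. Fully home: key origin at lock origin
- console: foot of the sloped grey box, 150 x 150 mm; origin under its centre, on the table. The box's face, 140 (x) x 170 mm, slopes by 20 degrees, low side towards -x; the keyhole is at its middle, 89 mm above the table. Panel 3 mm below the brass cylinder's face; buttons and lamp on it stand at most 2 mm above that face
- mark (a point): middle of one of the two black marks on the panel, 37 mm up the slope (lock +x) from the keyhole; the other lies as far down the slope
- rack: wooden block 62 mm (x) by 170 mm (y) by 36 mm tall with three pockets in a row along its y, 52 mm apart, the blades' width along the row; fixed; origin under its centre
- key_round: another key, left in the rack: disc bow 34 mm across (8 mm thick, top 47 mm above the shoulder), otherwise like key; origin and axes as key
- key_tee: another key, left in the rack: 8 mm stem with a 10 mm thick, 36 mm long crossbar (top 43 mm above the shoulder), otherwise like key; origin and axes as key
- cup_a: loose black plastic cup 64 mm across, 70 mm tall, standing open end up; origin under its centre
- cup_b: a second, like cup_a
- driver: screwdriver lying on the table; origin under its middle, handle towards its -x
- collar: steel ring, 48 mm across, 14 mm tall, lying flat; origin under its centre
- jar: white jar with a black cap, 52 mm across, 75 mm tall; origin under its centre
- bush: aluminium cylinder, 28 mm across, 30 mm tall, standing; origin under its centre
Mind the look-alikes: they are no part of the job. What is shaped like the key but purple or yellow is not meant.

How it is judged:
By the outcome, as a careful person would: the job done as asked, in the order asked, and still so for the second after the job is handed in, with the robot touching nothing.
It also fails if it takes over 67 s, if anything falls off the work surface, if the arm or the gripper's body presses on something with over 40 N, if the wrist force passes 120 N, or if a joint passes its speed limit or range.

## Working session

There is one attempt and no reset: what is moved stays moved. The work goes in short steps, Python scripts to look and compute and a tool call to move; the robot and the scene stay as the last step left them, time stands still between calls to the robot, and variables do not carry over. Pictures are saved under pics/ and viewed, about 8 in all and at most 12, crops included, and the job is handed in when it is done.

Besides the shell and the picture viewer there is one more tool, called after "Call:" by a JSON object that holds its "method" and its "body", one argument or row to a line. drive_tool: Moves the arm, as the interface text tells. Its arguments: {"type":"object","properties":{"steps":{"type":"array","items":{"type":"array","items":{"type":"number"}}},"force":{"type":"number"}},"required":["steps"]}

```bash
mkdir -p pics; cat > h.py <<'E'
import numpy as np, cv2
from scipy.spatial.transform import Rotation as R
from plant import readout, read_camera, sign_off, ctrl
def snap(n,f=None):
    c=read_camera(n); np.savez('pics/'+(f or n)+'.npz',**c); cv2.imwrite('pics/'+(f or n)+'.png',c['frame'][:,:,::-1]); return c
def load(f): return dict(np.load('pics/'+f+'.npz'))
def K(c): 
    f=200/np.tan(np.radians(float(c['vertical_fov']))/2); return f
def ray(c,u,v):
    f=K(c); d=np.array([(u-c['cx'])/f,-(v-c['cy'])/f,-1]); return np.array(c['eye']),R.from_quat(c['orientation']).apply(d)
def onz(c,u,v,z):
    e,d=ray(c,u,v); return e+d*(z-e[2])/d[2]
def proj(c,p):
    q=R.from_quat(c['orientation']).inv().apply(np.array(p)-c['eye']); f=K(c); return float(c['cx'])+f*q[0]/-q[2], float(c['cy'])-f*q[1]/-q[2]
E
python3 - <<'E'
from h import *
for n in('top','side','wrist'):
    c=snap(n); print({k:v for k,v in c.items() if k!='frame'})
print(readout.get_state(), ctrl.grasp_offset)
a=load('top')['frame'];b=load('side')['frame']
E
```

```text
{'vertical_fov': 55.637135020052945, 'cx': 319.27823851924734, 'cy': 196.17908821439974, 'eye': array([0.44875646, 0.06830246, 0.82450292]), 'orientation': array([ 0.05584793, -0.06631346, -0.69777816,  0.71104794])}
{'vertical_fov': 45.33846643170279, 'cx': 312.8884422783305, 'cy': 200.91742432381594, 'eye': array([0.23409961, 0.73994568, 0.62087346]), 'orientation': array([-0.09787917,  0.45797812,  0.86015047, -0.20203187])}
{'vertical_fov': 68.20677897835489, 'cx': 323.2027653613054, 'cy': 202.18427996548553, 'eye': array([ 0.34838445, -0.58412867,  0.37206851]), 'orientation': array([-0.12987074,  0.08537045, -0.537875  ,  0.82857466])}
{'time': 0.15, 'qpos': array([-1.30202151e+00,  2.86980334e-01,  1.57784670e+00,  4.35861864e-05,
        1.27858040e+00, -1.49986973e-01]), 'dq': array([-0.00107762, -0.00432791, -0.00483014, -0.00054917,  0.00071922,
        0.00155899]), 'joint_efforts': array([ 3.94893832e-04, -4.06597710e+01, -2.93143255e+01, -2.00651534e-04,
        3.91212016e-03, -1.24515932e-05]), 'eef_pos': array([ 0.27438358, -0.61616154,  0.23024957]), 'tcp_rot': array([-0.6916407 , -0.14761217,  0.69168742, -0.14632944]), 'contact_force': array([ 0.52168758, -0.90699701, -0.06936323]), 'wrist_torque': array([-0.00090994,  0.02656435, -0.05156003]), 'opening': 1.0001779375276414} 0.0187
```

View pics/top.png

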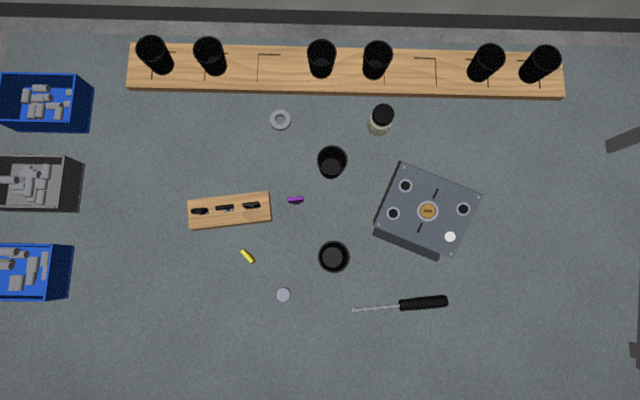

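View pics/side.png

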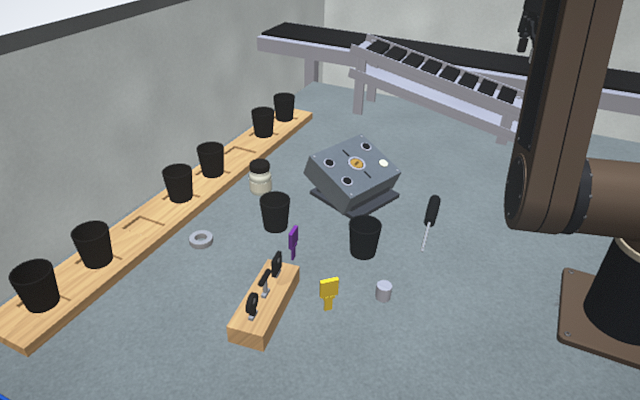

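Candidates: rack keys at top px (200,211), (224,208), (251,205), which are side px (252,303), (265,283), (277,263); plus purple (295,199) and yellow (247,256), which are excluded. Next, one close crop.

```bash
python3 - <<'E'
from h import *
a=load('side');b=load('top')
s=cv2.resize(a['frame'][235:355,215:315],None,fx=4,fy=4,interpolation=3)
t=cv2.resize(b['frame'][185:235,180:280],None,fx=4,fy=4,interpolation=3)
u=cv2.resize(b['frame'][150:270,365:490],None,fx=3,fy=3,interpolation=3)
o=np.zeros((580,800,3),np.uint8);o[:480,:400]=s;o[:200,400:]=t;o[205:565,410:785]=u
cv2.imwrite('pics/crop1.png',o[:,:,::-1])
E
```

```text
(no output)
```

View pics/crop1.png

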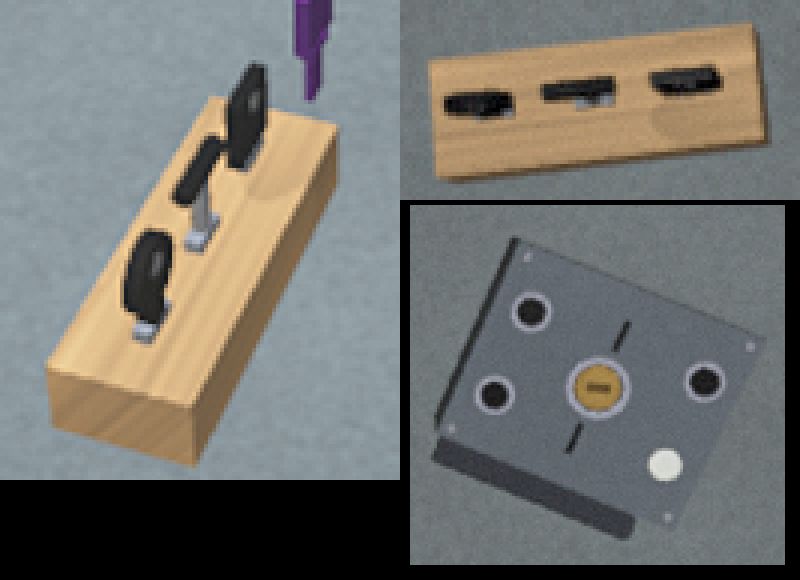

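The rectangular bow is the rack key nearest the purple decoy: top (251,205), side (277,263). Next I'll locate the rack, key and lock, and check the slope direction with the white lamp and screws.

```bash
python3 - <<'E'
from h import *
b=load('top');a=load('side')
cr=lambda x,y:(180+(x-400)/4,185+y/4)
P=[onz(b,*cr(x,y),.036)for x,y in((430,60),(753,25),(766,143),(437,180))]
print(np.round(P,4)); ctr=np.mean(P,0)
ax=(P[1]+P[2]-P[0]-P[3]);ax/=np.linalg.norm(ax);print('rack',ctr,'dir',ax,np.degrees(np.arctan2(ax[1],ax[0])),np.linalg.norm(P[1]-P[0]),np.linalg.norm(P[2]-P[1]))
k=ctr+.052*ax;print('key pred',k, proj(b,k+[0,0,.042]),proj(a,k+[0,0,.042]),proj(a,k))
cu=lambda x,y:(365+(x-410)/3,150+(y-205)/3)
L=onz(b,*cu(598,387),.089);m1=onz(b,*cu(622,335),.089);m2=onz(b,*cu(573,438),.089)
print('lock',L,m1,m2,np.linalg.norm(m1-L),np.linalg.norm(m2-L),'side',proj(a,L))
h=(m1-m2);yaw=np.arctan2(h[1],h[0]);print('yaw',yaw)
for s in(0,np.pi):
    n=R.from_euler('zy',[yaw+s,-20],).as_matrix() if 0 else (R.from_euler('z',yaw+s)*R.from_euler('y',-20,degrees=True)).as_matrix()
    for px in((665,465),(528,257),(750,345),(668,516),(450,428)):
        e,d=ray(b,*cu(*px));t=((L-e)@n[:,2])/(d@n[:,2]);p=e+t*d
        print(s,px,np.round(n.T@(p-L),4),np.round(proj(a,p),1))
E
python3 - <<'E'
import cv2
f=cv2.imread('pics/side.png')[125:220,295:410];cv2.imwrite('pics/crop2.png',cv2.resize(f,None,fx=5,fy=5,interpolation=3))
E
```

```text
[[0.5729 0.3339 0.036 ]
 [0.595  0.1658 0.036 ]
 [0.5326 0.1565 0.036 ]
 [0.5102 0.3254 0.036 ]]
rack [0.55269683 0.24538226 0.036     ] dir [ 0.13104601 -0.99137629  0.        ] -82.46995864134328 0.16957217357656457 0.06306317038226326
key pred [0.55951123 0.19383069 0.036     ] (np.float64(250.9045982186634), np.float64(204.6303341872705)) (np.float64(276.5337564539071), np.float64(254.56251810153657)) (np.float64(277.1462695965613), np.float64(272.6088735255927))
lock [ 0.55278363 -0.15510967  0.089     ] [ 0.5877819  -0.17215508  0.089     ] [ 0.51900138 -0.13771102  0.089     ] 0.03892845699875991 0.03799938228807735 side (np.float64(355.3674210989943), np.float64(161.6547522025015))
yaw -0.46427317938148466
0 (665, 465) [-0.0256 -0.0626 -0.    ] [382.4 161.3]
0 (528, 257) [ 0.0547  0.0802 -0.    ] [313.5 155.5]
0 (750, 345) [ 0.0681 -0.0703  0.    ] [360.2 133.9]
0 (668, 516) [-0.0548 -0.081  -0.    ] [396.2 167.6]
0 (450, 428) [-0.0696  0.0717 -0.    ] [349.8 193.6]
3.141592653589793 (665, 465) [0.0302 0.057  0.    ] [382.8 155.4]
3.141592653589793 (528, 257) [-0.0702 -0.0759  0.    ] [310.8 168.8]
3.141592653589793 (750, 345) [-0.0888  0.0872  0.    ] [358.4 148.8]
3.141592653589793 (668, 516) [ 0.0629  0.0685 -0.    ] [396.7 155. ]
3.141592653589793 (450, 428) [ 0.0787 -0.0772  0.    ] [352.1 175.6]
```

View pics/crop2.png

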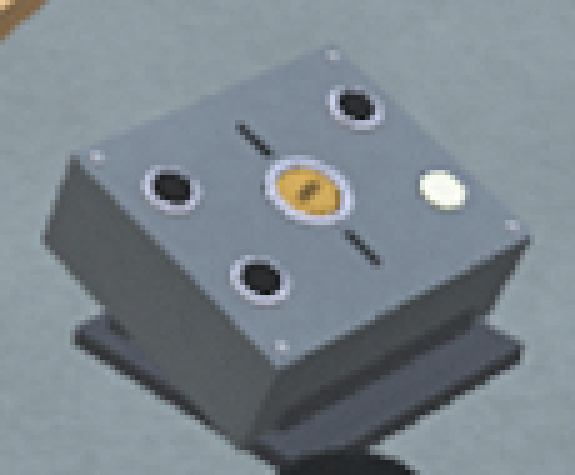

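```bash
cat >> h.py <<'E'
def go(target,heading):
    """print turn (deg about tool x) to jaw heading (rad, mod pi) and shift in cm in the tool axes after the turn"""
    s=readout.get_state();m=R.from_quat(s['tcp_rot']).as_matrix();h0=np.arctan2(m[1,1],m[0,1])
    t=-(heading-h0);d=np.array(target)-s['eef_pos']
    y=np.array([np.cos(heading),np.sin(heading),0]);x=np.array([0,0,-1.]);z=np.cross(x,y)
    print('t',round(s['time'],2),'head',round(np.degrees(h0),2),'turn',round(np.degrees(t),2),'shift cm',np.round([100*d@x,100*d@y,100*d@z],2),'pos',s['eef_pos'].round(4),'open',round(s['opening'],3),'F',s['contact_force'].round(2),'q6',round(s['qpos'][5],2))
E
python3 - <<'E'
from h import *
go([.5595,.194,.17],np.radians(-82.5))
E
```

```text
t 0.15 head -66.01 turn 16.49 shift cm [  6.02 -76.6  -38.84] pos [ 0.2744 -0.6162  0.2302] open 1.0 F [ 0.52 -0.91 -0.07] q6 -0.15
```

Call:
{"method": "drive_tool", "body": {
  "steps": [
    [0, 0, 0, 8.25, 1],
    [0, 0, 0, 8.25, 1],
    [0, -4.25, -2.16, 0, 1],
    [0, -4.25, -2.16, 0, 1],
    [0, -4.25, -2.16, 0, 1],
    [0, -4.25, -2.16, 0, 1],
    [0, -4.25, -2.16, 0, 1],
    [0, -4.25, -2.16, 0, 1],
    [0, -4.25, -2.16, 0, 1],
    [0, -4.25, -2.16, 0, 1]
  ]
}}

```text
time: 1.15
eef_pos: [0.4016, -0.255, 0.2311]
tcp_rot: [0.706, 0.046, -0.706, 0.046]
contact_force: [1.5, -0.0, 0.9]
opening: 1.0
```

Call:
{"method": "drive_tool", "body": {
  "steps": [
    [0, -4.25, -2.16, 0, 0.6],
    [0, -4.25, -2.16, 0, 0.6],
    [0, -4.25, -2.16, 0, 0.6],
    [0, -4.25, -2.16, 0, 0.6],
    [0, -4.25, -2.16, 0, 0.6],
    [0, -4.25, -2.16, 0, 0.6],
    [0.5, -4.25, -2.16, 0, 0.6],
    [1.5, -4.25, -2.16, 0, 0.5],
    [2, -4.25, -2.16, 0, 0.5],
    [2, -4.25, -2.16, 0, 0.5]
  ]
}}

```text
time: 2.15
eef_pos: [0.5595, 0.1917, 0.1721]
tcp_rot: [0.706, 0.046, -0.705, 0.046]
contact_force: [0.7, -0.3, -0.1]
opening: 0.5
```

```bash
python3 - <<'E'
from h import *
go([.5595,.194,.17],np.radians(-82.5))
c=snap('wrist','w1'); print(c['eye'],proj(c,[.5595,.194,.078]),readout.get_state()['eef_pos'])
E
```

```text
t 2.15 head -82.48 turn 0.02 shift cm [ 0.21 -0.23 -0.03] pos [0.5595 0.1917 0.1721] open 0.5 F [ 0.68 -0.3  -0.07] q6 1.6
[0.63947991 0.20210625 0.31409947] (np.float64(320.25533421130376), np.float64(207.00616508977313)) [0.55857759 0.1966375  0.16720319]
```

View pics/w1.png

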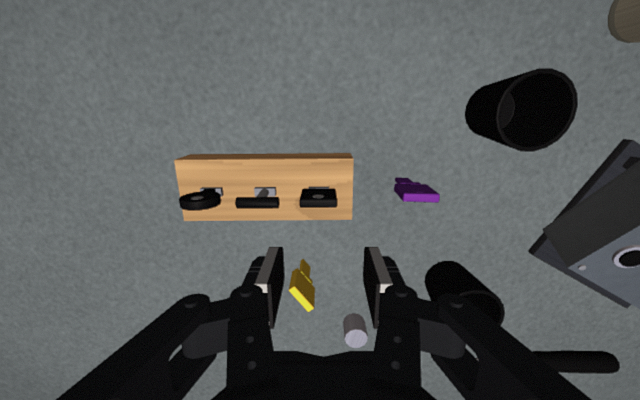

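```bash
python3 - <<'E'
from h import *
go([.5595,.194,.09],np.radians(-82.5))
E
```

```text
t 2.2 head -82.33 turn 0.17 shift cm [ 7.72  0.27 -0.06] pos [0.5586 0.1966 0.1672] open 0.497 F [-0.94  1.5  -1.89] q6 1.6
```

Call:
{"method": "drive_tool", "body": {
  "steps": [
    [2, 0.2, 0, 0, 0.45],
    [2, 0, 0, 0, 0.45],
    [2, 0, 0, 0, 0.45],
    [1.5, 0, 0, 0, 0.45],
    [0, 0, 0, 0, 0.45],
    [0, 0, 0, 0, 0.45]
  ]
}}

```text
time: 2.8
eef_pos: [0.5595, 0.1875, 0.0977]
tcp_rot: [-0.706, -0.046, 0.706, -0.046]
contact_force: [0.2, -0.3, 0.6]
opening: 0.449
```

```bash
python3 - <<'E'
from h import *
c=snap('wrist','w2')
go([.5595,.194,.05],np.radians(-82.5));print(proj(c,[.5595,.194,.078]))
cv2.imwrite('pics/w2c.png',cv2.resize(c['frame'][130:330,180:460,::-1],None,fx=2.8,fy=2.8,interpolation=3))
E
```

```text
t 2.85 head -82.51 turn -0.01 shift cm [ 4.86 -0.64 -0.02] pos [0.5601 0.1876 0.0986] open 0.453 F [-0.31  0.44  0.64] q6 1.59
(np.float64(312.29066666630973), np.float64(245.80563411098268))
```

View pics/w2c.png

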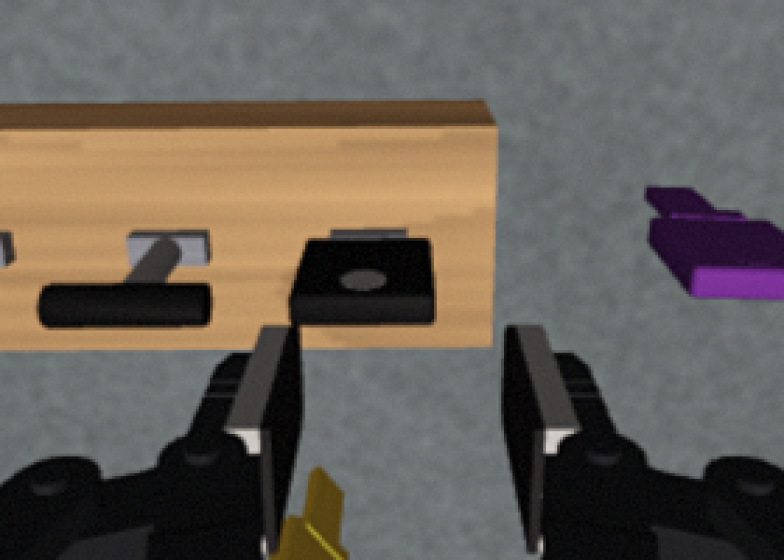

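```bash
python3 - <<'E'
from h import *
c=load('w2')
k=onz(c,309.6,240.4,.078);print(k)
for u in(292,434):print(onz(c,180+u/2.8,130+309/2.8,.078))
go([k[0],k[1],.05],np.radians(-82.5))
E
```

```text
[0.56284642 0.19602899 0.078     ]
[0.56089179 0.21110359 0.078     ]
[0.56486385 0.18090982 0.078     ]
t 2.85 head -82.51 turn -0.01 shift cm [ 4.86 -0.8  -0.38] pos [0.5601 0.1876 0.0986] open 0.453 F [-0.31  0.44  0.64] q6 1.59
```

Call:
{"method": "drive_tool", "body": {
  "steps": [
    [0, -0.4, -0.15, 0, 0.45],
    [0, -0.35, -0.15, 0, 0.45],
    [0, 0, 0, 0, 0.45],
    [0.8, 0, 0, 0, 0.45],
    [1, 0, 0, 0, 0.45],
    [1, 0, 0, 0, 0.45],
    [1, 0, 0, 0, 0.45],
    [1, 0, 0, 0, 0.45],
    [0, 0, 0, 0, 0.45],
    [0, 0, 0, 0, 0.45]
  ]
}}

```text
time: 3.85
eef_pos: [0.5612, 0.1954, 0.0491]
tcp_rot: [-0.705, -0.046, 0.706, -0.046]
contact_force: [0.8, 0.1, 0.0]
opening: 0.449
```

```bash
python3 - <<'E'
from h import *
go([.5625,.1958,.05],np.radians(-82.5))
E
```

```text
t 3.85 head -82.5 turn -0.0 shift cm [-0.09 -0.03 -0.13] pos [0.5612 0.1954 0.0491] open 0.449 F [0.81 0.08 0.02] q6 1.6
```

Call:
{"method": "drive_tool", "body": {
  "steps": [
    [0, 0, 0, 0, 0],
    [0, 0, 0, 0, 0],
    [0, 0, 0, 0, 0],
    [0, 0, 0, 0, 0],
    [0, 0, 0, 0, 0]
  ],
  "force": 30
}}

```text
time: 4.35
eef_pos: [0.5616, 0.1956, 0.05]
tcp_rot: [0.706, 0.046, -0.705, 0.046]
contact_force: [0.4, 1.2, -0.5]
opening: 0.365
```

Call:
{"method": "drive_tool", "body": {
  "steps": [
    [-0.5, 0, 0, 0, 0],
    [-1, 0, 0, 0, 0],
    [-1.5, 0, 0, 0, 0],
    [-2, 0, 0, 0, 0],
    [-2, 0, 0, 0, 0],
    [-3, 0, 0, 0, 0],
    [-3, 0, 0, 0, 0],
    [0, 0, 0, 0, 0]
  ]
}}

```text
time: 5.15
eef_pos: [0.5646, 0.1957, 0.1871]
tcp_rot: [0.71, 0.046, -0.702, 0.046]
contact_force: [0.6, 0.8, 0.3]
opening: 0.366
```

```bash
python3 - <<'E'
from h import *
go([.5528,-.155,.19],np.radians(-90))
E
```

```text
t 5.15 head -82.49 turn 7.51 shift cm [-0.29 35.07  1.18] pos [0.5646 0.1957 0.1871] open 0.366 F [0.57 0.75 0.31] q6 1.6
```

Call:
{"method": "drive_tool", "body": {
  "steps": [
    [0, 4.3, 0.5, 4, 0],
    [0, 4.4, 0.8, 3.5, 0],
    [0, 4.4, 0.8, 0, 0],
    [0, 4.4, 0.8, 0, 0],
    [0, 4.4, 0.8, 0, 0],
    [0, 4.4, 0.8, 0, 0],
    [0, 4.4, 0.8, 0, 0],
    [0, 4, 0, 0, 0],
    [0, 0, 0, 0, 0],
    [0, 0, 0, 0, 0]
  ]
}}

```text
time: 6.15
eef_pos: [0.5161, -0.1528, 0.1795]
tcp_rot: [-0.707, 0.001, 0.707, 0.001]
contact_force: [-0.9, 1.1, -1.1]
opening: 0.37
```

```bash
python3 - <<'E'
from h import *
c=snap('wrist','w3')
go([.5528,-.155,.19],np.radians(-90));u=proj(c,[.5528,-.155,.089]);print(u)
u0=int(min(max(u[0]-130,0),380));v0=int(min(max(u[1]-80,0),200));print(u0,v0)
cv2.imwrite('pics/w3c.png',cv2.resize(c['frame'][v0:v0+200,u0:u0+260,::-1],None,fx=3,fy=3,interpolation=3))
E
```

```text
t 6.2 head -90.04 turn -0.04 shift cm [-1.06  0.31 -3.66] pos [ 0.5162 -0.1519  0.1794] open 0.371 F [ 0.31  1.41 -0.3 ] q6 1.1
(np.float64(325.99654378791917), np.float64(164.98648719753817))
195 84
```

View pics/w3c.png

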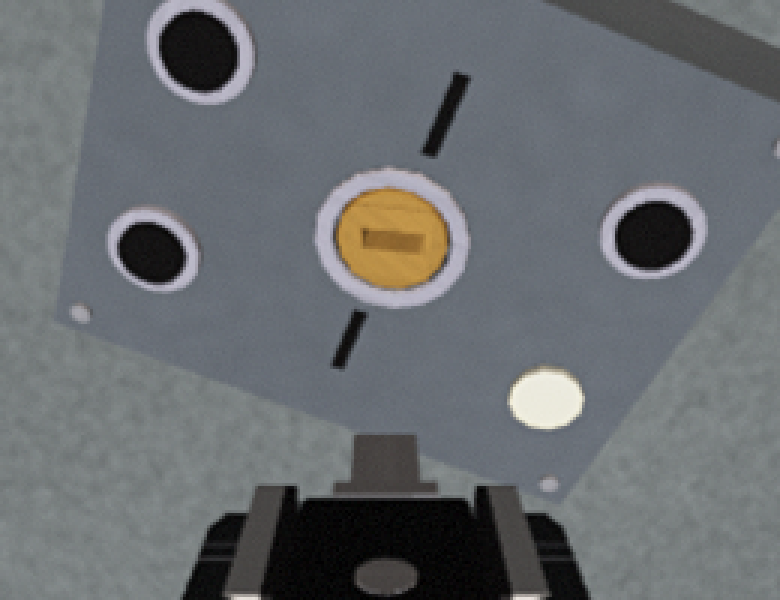

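```bash
python3 - <<'E'
from h import *
c=load('w3');P=lambda x,y:(195+x/3,84+y/3)
L=onz(c,*P(393,241),.089);print('lock',L)
for it in range(3):
    yaw=-.464 if it==0 else yaw
    M=(R.from_euler('z',yaw)*R.from_euler('y',-20,degrees=True)).as_matrix()
    def pl(x,y,h=0):
        e,d=ray(c,*P(x,y));p0=L+h*M[:,2];return e+d*((p0-e)@M[:,2])/(d@M[:,2])
    m1,m2=pl(446,114,-.003),pl(348,340,-.003);h=m1-m2;yaw=np.arctan2(h[1],h[0])
print('yaw',yaw,'marks',np.linalg.norm(h),'mid',(m1+m2)/2+.003*M[:,2])
for a,b in (((362,239),(424,243)),((362,230),(424,235)),((362,249),(424,252))):
    s=M.T@(pl(*a)-pl(*b));print('slot',np.arctan2(s[1],s[0]),np.linalg.norm(s))
s=readout.get_state();p=s['eef_pos'];z=p[2]-.042
t=onz(c,*P(386,435),z);print('tip',t,'tcp',p,onz(c,*P(355,435),z)-onz(c,*P(417,435),z)); print('lockz',M[:,2])
E
```

```text
lock [ 0.55332388 -0.15500233  0.089     ]
yaw -0.3769677695090287 marks 0.07456842385755867 mid [ 0.55271765 -0.15449433  0.08872678]
slot 1.9226319164372567 0.016528777470017735
slot 1.9034520959676284 0.016427262575790712
slot 1.9422129510233734 0.01665066817582367
tip [ 0.51838359 -0.1530564   0.13737346] tcp [ 0.51623769 -0.15190983  0.17937346] [2.51575757e-05 1.39466396e-02 0.00000000e+00]
lockz [-0.31800523  0.12589859  0.93969262]
```

```bash
python3 - <<'E'
from h import *
go([.5512,-.1539,.139],np.radians(-92.7))
E
```

```text
t 6.2 head -90.04 turn 2.66 shift cm [ 4.04  0.03 -3.5 ] pos [ 0.5162 -0.1519  0.1794] open 0.371 F [ 0.31  1.41 -0.3 ] q6 1.1
```

Call:
{"method": "drive_tool", "body": {
  "steps": [
    [0, 0, -1, 2.7, 0],
    [0, 0, -1.5, 0, 0],
    [0, 0, -1, 0, 0],
    [1, 0, 0, 0, 0],
    [1.5, 0, 0, 0, 0],
    [1.3, 0, 0, 0, 0],
    [0.2, 0, 0, 0, 0],
    [0, 0, 0, 0, 0],
    [0, 0, 0, 0, 0]
  ],
  "force": 20
}}

```text
time: 7.1
eef_pos: [0.5518, -0.1536, 0.1399]
tcp_rot: [0.707, -0.017, -0.707, -0.017]
contact_force: [-0.2, 0.2, -0.4]
opening: 0.369
```

```bash
python3 - <<'E'
from h import *
c=snap('wrist','w4')
go([.5512,-.1539,.139],np.radians(-92.7));u=proj(c,[.5533,-.155,.089]);print(u)
u0=int(u[0]-80);v0=int(u[1]-70);print(u0,v0)
cv2.imwrite('pics/w4c.png',cv2.resize(c['frame'][v0:v0+120,u0:u0+160,::-1],None,fx=5,fy=5,interpolation=3))
E
```

```text
t 7.15 head -92.72 turn -0.02 shift cm [0.12 0.02 0.08] pos [ 0.552  -0.1537  0.1402] open 0.368 F [-0.75 -0.43  0.06] q6 1.17
(np.float64(325.2958895819319), np.float64(225.05909343246864))
245 155
```

View pics/w4c.png

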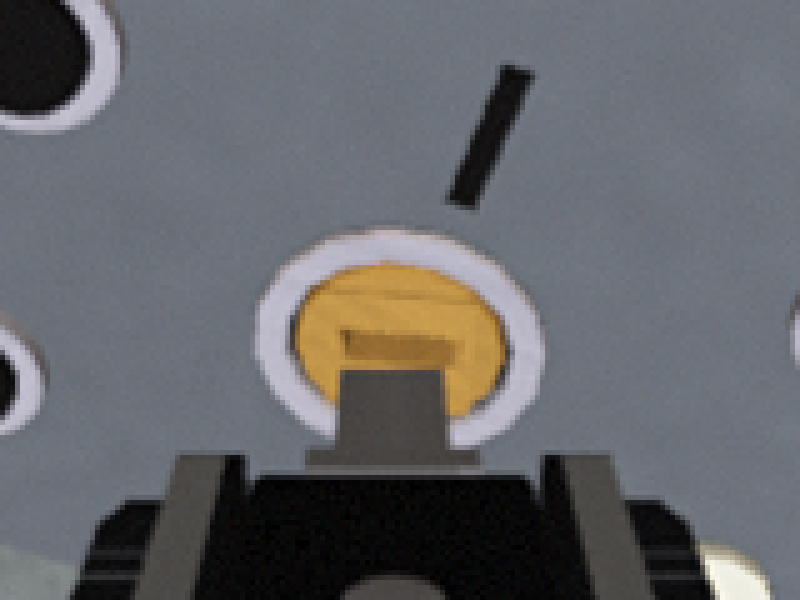

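```bash
python3 - <<'E'
from h import *
c=load('w4');P=lambda x,y:(245+x/5,155+y/5)
s=readout.get_state();z=s['eef_pos'][2]-.042
L=onz(c,*P(400,348),.089);t=onz(c,*P(392,370),z)-[.002,0,0]
print('L',L,'tip',t,'tcp',s['eef_pos'],'diff',L-t, onz(c,*P(400,330),.089)-onz(c,*P(400,367),.089))
d=(L-t)+0; go(s['eef_pos']+[d[0],d[1],.089-z],np.radians(-92.7))
E
```

```text
L [ 0.55365746 -0.15480782  0.089     ] tip [ 0.55228854 -0.15370524  0.09822449] tcp [ 0.55199915 -0.15372401  0.14022449] diff [ 0.00136891 -0.00110258 -0.00922449] [ 0.00560156 -0.00025461  0.        ]
t 7.15 head -92.72 turn -0.02 shift cm [ 0.92  0.1  -0.14] pos [ 0.552  -0.1537  0.1402] open 0.368 F [-0.75 -0.43  0.06] q6 1.17
```

Call:
{"method": "drive_tool", "body": {
  "steps": [
    [0, 0.1, -0.14, 0, 0],
    [0, 0, 0, 0, 0],
    [0.3, 0, 0, 0, 0],
    [0.3, 0, 0, 0, 0],
    [0.2, 0, 0, 0, 0],
    [0.1, 0, 0, 0, 0],
    [0.1, 0, 0, 0, 0],
    [0.1, 0, 0, 0, 0],
    [0, 0, 0, 0, 0],
    [0, 0, 0, 0, 0]
  ]
}}

```text
time: 8.15
eef_pos: [0.5529, -0.1544, 0.1285]
tcp_rot: [-0.707, 0.017, 0.707, 0.017]
contact_force: [-1.5, -0.1, 0.2]
opening: 0.371
```

```bash
python3 - <<'E'
from h import *
s=readout.get_state();go(s['eef_pos'],np.radians(-92.7));print(s['wrist_torque'])
E
```

```text
t 8.15 head -92.7 turn -0.0 shift cm [0. 0. 0.] pos [ 0.5529 -0.1544  0.1285] open 0.371 F [-1.51 -0.13  0.17] q6 1.17
[-0.00304628  0.13266657 -0.02827115]
```

Call:
{"method": "drive_tool", "body": {
  "steps": [
    [0.1, 0, 0, 0, 0],
    [0.1, 0, 0, 0, 0],
    [0, 0, 0, 0, 0],
    [0, 0, 0, 0, 0]
  ]
}}

```text
time: 8.55
eef_pos: [0.553, -0.1545, 0.1265]
tcp_rot: [-0.707, 0.017, 0.707, 0.017]
contact_force: [-1.1, 0.3, 0.2]
opening: 0.364
```

```bash
python3 - <<'E'
from h import *
s=readout.get_state();go(s['eef_pos'],np.radians(-92.7));print(s['wrist_torque'])
E
```

```text
t 8.55 head -92.7 turn -0.0 shift cm [0. 0. 0.] pos [ 0.553  -0.1545  0.1265] open 0.364 F [-1.13  0.32  0.21] q6 1.17
[0.00448811 0.2532615  0.04069251]
```

Call:
{"method": "drive_tool", "body": {
  "steps": [
    [0.01, 0, 0.25, 0, 0],
    [0.01, 0, 0.25, 0, 0],
    [0.03, 0, 0.25, 0, 0],
    [0.04, 0, 0.25, 0, 0],
    [0.05, 0, 0.25, 0, 0],
    [0.06, 0, 0.25, 0, 0],
    [0, 0, 0, 0, 0],
    [0, 0, 0, 0, 0]
  ]
}}

```text
time: 9.35
eef_pos: [0.5398, -0.1542, 0.1265]
tcp_rot: [0.709, -0.017, -0.705, -0.016]
contact_force: [4.9, 1.8, 4.5]
opening: 0.37
```

```bash
python3 - <<'E'
from h import *
s=readout.get_state();go(s['eef_pos'],np.radians(-92.7));print(s['wrist_torque'])
E
```

```text
t 9.35 head -92.72 turn -0.02 shift cm [0. 0. 0.] pos [ 0.5398 -0.1542  0.1265] open 0.37 F [4.93 1.78 4.53] q6 1.16
[ 0.24491106 -1.15002927  0.01005026]
```

Call:
{"method": "drive_tool", "body": {
  "steps": [
    [0.05, 0, 0.2, 0, 0],
    [0.05, 0, 0.2, 0, 0],
    [0.1, 0, 0, 0, 0],
    [0.2, 0.02, -0.07, 0, 0],
    [0.2, 0.02, -0.07, 0, 0],
    [0, 0, 0, 0, 0],
    [0, 0, 0, 0, 0]
  ]
}}

```text
time: 10.05
eef_pos: [0.5359, -0.1544, 0.1189]
tcp_rot: [0.707, -0.017, -0.706, -0.016]
contact_force: [5.4, 0.2, 3.2]
opening: 0.367
```

```bash
python3 - <<'E'
from h import *
s=readout.get_state();go(s['eef_pos'],np.radians(-92.7));print(s['wrist_torque'])
c=snap('wrist','w5');a=snap('side','s5')
o=np.zeros((420,800,3),np.uint8)
u=proj(a,[.55,-.155,.11]);u0=int(u[0]-40);v0=int(u[1]-60);o[:400,:400]=cv2.resize(a['frame'][v0:v0+80,u0:u0+80],(400,400),interpolation=3)
o[:400,400:]=cv2.resize(c['frame'][180:320,250:390],(400,400),interpolation=3)
cv2.imwrite('pics/c5.png',o[:,:,::-1])
E
```

```text
t 10.05 head -92.71 turn -0.01 shift cm [0. 0. 0.] pos [ 0.5359 -0.1544  0.1189] open 0.367 F [5.37 0.2  3.17] q6 1.16
[-0.07337479 -1.1853689  -0.01503642]
```

View pics/c5.png

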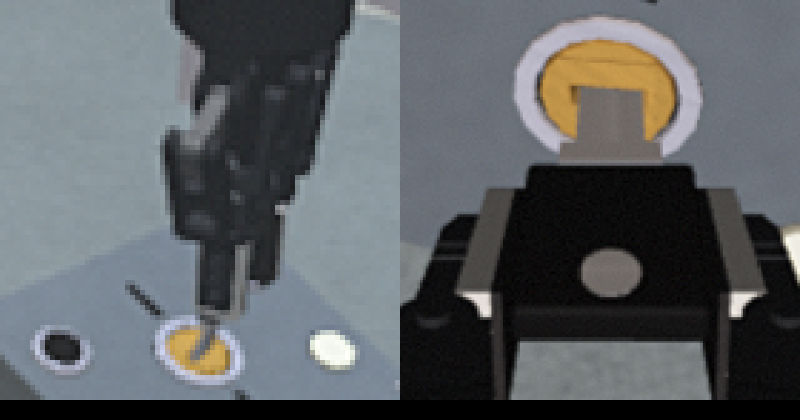

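Call:
{"method": "drive_tool", "body": {
  "steps": [
    [0.15, 0.02, -0.05, 0, 0],
    [0.15, 0.02, -0.05, 0, 0],
    [0.15, 0.02, -0.05, 0, 0],
    [0, 0, 0, 0, 0],
    [0, 0, 0, 0, 0]
  ]
}}

```text
time: 10.65
eef_pos: [0.5372, -0.1546, 0.1142]
tcp_rot: [0.707, -0.017, -0.707, -0.017]
contact_force: [5.1, 1.3, 4.3]
opening: 0.365
```

```bash
python3 - <<'E'
from h import *
s=readout.get_state();go(s['eef_pos'],np.radians(-92.7));print(s['wrist_torque'])
E
```

```text
t 10.65 head -92.71 turn -0.01 shift cm [0. 0. 0.] pos [ 0.5372 -0.1546  0.1142] open 0.365 F [5.08 1.28 4.25] q6 1.16
[ 0.14598068 -1.17036102 -0.07227354]
```

Call:
{"method": "drive_tool", "body": {
  "steps": [
    [0.15, 0, -0.08, 0, 0],
    [0.15, 0, -0.08, 0, 0],
    [0.15, 0, -0.06, 0, 0],
    [0, 0, 0, 0, 0],
    [0, 0, 0, 0, 0]
  ]
}}

```text
time: 11.15
eef_pos: [0.539, -0.1548, 0.1094]
tcp_rot: [-0.707, 0.017, 0.707, 0.017]
contact_force: [4.4, 0.9, 4.7]
opening: 0.364
```

```bash
python3 - <<'E'
from h import *
s=readout.get_state();go(s['eef_pos'],np.radians(-92.7));print(s['wrist_torque'])
E
```

```text
t 11.15 head -92.7 turn -0.0 shift cm [0. 0. 0.] pos [ 0.539  -0.1548  0.1094] open 0.364 F [4.44 0.88 4.74] q6 1.16
[ 0.07051565 -0.96879666 -0.05469406]
```

Call:
{"method": "drive_tool", "body": {
  "steps": [
    [0, 0, 0, 0, 0.42],
    [0, 0, 0, 0, 0.45],
    [0, 0, 0, 0, 0.5],
    [0, 0, 0, 0, 0.5],
    [-2, 0, 0.3, 0, 0.5],
    [-3, 0, 0.5, 0, 0.5],
    [-3, 0, 0.5, 0, 0.5],
    [0, 0, 2, 0, 0.5],
    [0, 0, 0, 0, 0.5]
  ]
}}

```text
time: 12.05
eef_pos: [0.5051, -0.1532, 0.1903]
tcp_rot: [-0.707, 0.017, 0.707, 0.017]
contact_force: [-0.6, -0.0, -0.5]
opening: 0.504
```

```bash
python3 - <<'E'
from h import *
L=np.array([.5536,-.155,.089])
go(L,np.radians(-92.7))
c=snap('wrist','w6');a=snap('side','s6');lz=np.array([-.318,.126,.94])
o=np.zeros((420,800,3),np.uint8)
u=proj(a,[.55,-.155,.1]);u0=int(u[0]-40);v0=int(u[1]-45);o[:400,:400]=cv2.resize(a['frame'][v0:v0+80,u0:u0+80],(400,400),interpolation=3)
w=proj(c,L);w0=int(w[0]-70);x0=int(max(0,w[1]-50));o[:400,400:]=cv2.resize(c['frame'][x0:x0+140,w0:w0+140],(400,400),interpolation=3)
cv2.imwrite('pics/c6.png',o[:,:,::-1])
for h in(0,.006,.042):
  p=proj(a,L+h*lz);q=proj(c,L+h*lz);print(h,(p[0]-u0)*5,(p[1]-v0)*5,400+(q[0]-w0)*400/140,(q[1]-x0)*400/140)
E
```

```text
t 12.05 head -92.72 turn -0.02 shift cm [10.13 -0.05 -4.86] pos [ 0.5051 -0.1532  0.1903] open 0.504 F [-0.56 -0.01 -0.54] q6 1.13
0 195.06480570743832 247.96617668490825 602.1829202113505 143.3386284871968
0.006 199.21555571024982 238.718319663176 599.7926689591123 153.00214200799408
0.042 224.8513597169287 181.60183470736584 583.1489939010241 220.29062425813223
```

View pics/c6.png

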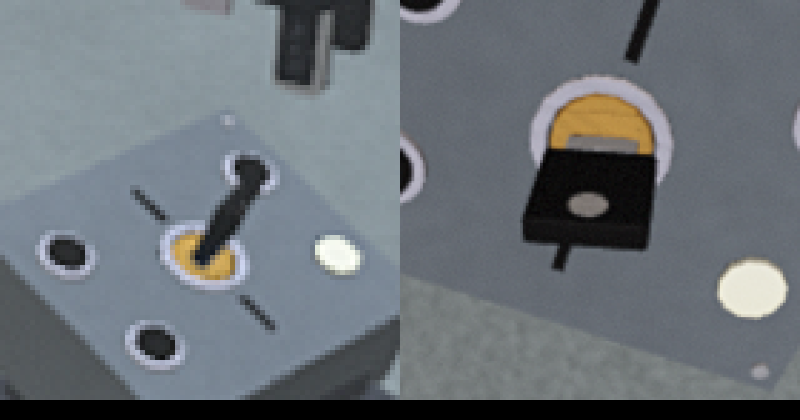

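```bash
python3 - <<'E'
from h import *
go([.5402,-.1500,.138],np.radians(-2.7))
E
```

```text
t 12.15 head -92.73 turn -90.03 shift cm [ 5.1   3.43 -0.47] pos [ 0.5057 -0.1531  0.189 ] open 0.499 F [-0.07  0.61 -0.29] q6 1.13
```

Call:
{"method": "drive_tool", "body": {
  "steps": [
    [0, 0, 0, -8.5, 0],
    [0, 0, 0, -8.5, 0],
    [0, 0, 0, -8.5, 0],
    [0, 0, 0, -8.5, 0],
    [0, 0, 0, -8.5, 0],
    [0, 0, 0, -8.5, 0],
    [0, 0, 0, -8.5, 0],
    [0, 0, 0, -8.5, 0],
    [0, 0, 0, -8.5, 0],
    [0, 0, 0, -8.5, 0]
  ]
}}

```text
time: 13.15
eef_pos: [0.5062, -0.1531, 0.1883]
tcp_rot: [-0.531, -0.468, 0.531, -0.466]
contact_force: [-0.7, 1.0, 0.4]
opening: -0.003
```

Call:
{"method": "drive_tool", "body": {
  "steps": [
    [0, 1.5, 0, -5, 0],
    [0, 1.95, -0.45, 0, 0],
    [1.5, 0, 0, 0, 0],
    [2, 0, 0, 0, 0],
    [1.5, 0, 0, 0, 0],
    [0, 0, 0, 0, 0],
    [0, 0, 0, 0, 0]
  ]
}}

```text
time: 13.85
eef_pos: [0.5401, -0.1516, 0.1387]
tcp_rot: [-0.511, -0.489, 0.512, -0.487]
contact_force: [-0.4, -0.3, 0.0]
opening: -0.001
```

```bash
python3 - <<'E'
from h import *
go([.5402,-.1500,.1285],np.radians(-2.7))
E
```

```text
t 13.85 head -2.71 turn -0.01 shift cm [ 1.02  0.   -0.16] pos [ 0.5401 -0.1516  0.1387] open -0.001 F [-0.35 -0.35  0.03] q6 -0.41
```

Press down gently.

Call:
{"method": "drive_tool", "body": {
  "steps": [
    [0.6, 0, -0.1, 0, 0],
    [0.2, 0, 0, 0, 0],
    [0.1, 0, 0, 0, 0],
    [0.1, 0, 0, 0, 0],
    [0, 0, 0, 0, 0]
  ]
}}

```text
time: 14.35
eef_pos: [0.5409, -0.1508, 0.1298]
tcp_rot: [0.512, 0.488, -0.512, 0.488]
contact_force: [0.2, -0.7, 0.6]
opening: 0.003
```

Call:
{"method": "drive_tool", "body": {
  "steps": [
    [0.1, 0, 0, 0, 0],
    [0.1, 0, 0, 0, 0],
    [0, 0, 0, 0, 0]
  ]
}}

```text
time: 14.65
eef_pos: [0.5415, -0.1513, 0.1292]
tcp_rot: [0.512, 0.487, -0.511, 0.489]
contact_force: [-1.4, 0.6, 5.8]
opening: -0.0
```

Call:
{"method": "drive_tool", "body": {
  "steps": [
    [0.2, 0, 0, 0, 0],
    [0.2, 0, 0, 0, 0],
    [0, 0, 0, 0, 0]
  ]
}}

```text
time: 14.95
eef_pos: [0.5432, -0.152, 0.1289]
tcp_rot: [0.512, 0.486, -0.511, 0.49]
contact_force: [-4.1, 1.8, 17.3]
opening: 0.0
```

Call:
{"method": "drive_tool", "body": {
  "steps": [
    [-1, 0, 0, 0, 0],
    [-1.5, 0, 0, 0, 0.4],
    [0, 0, 0, 0, 0.4],
    [0, 0, 0, 0, 0.4],
    [0, 0, 0, 0, 0.4]
  ]
}}

```text
time: 15.45
eef_pos: [0.5402, -0.1505, 0.1478]
tcp_rot: [-0.511, -0.489, 0.512, -0.488]
contact_force: [0.3, 0.4, -0.8]
opening: 0.402
```

```bash
python3 - <<'E'
from h import *
go([.5430,-.1510,.120],np.radians(-2.7))
E
```

```text
t 15.45 head -2.71 turn -0.01 shift cm [2.78 0.28 0.04] pos [ 0.5402 -0.1505  0.1478] open 0.402 F [ 0.26  0.43 -0.83] q6 -0.41
```

Call:
{"method": "drive_tool", "body": {
  "steps": [
    [0, 0.32, 0.04, 0, 0.4],
    [1.3, 0, 0, 0, 0.4],
    [1.3, 0, 0, 0, 0.4],
    [1.2, 0, 0, 0, 0.4],
    [0, 0, 0, 0, 0.4]
  ]
}}

```text
time: 15.95
eef_pos: [0.5419, -0.1503, 0.1071]
tcp_rot: [-0.511, -0.49, 0.512, -0.486]
contact_force: [-0.1, -0.1, -0.5]
opening: 0.403
```

Call:
{"method": "drive_tool", "body": {
  "steps": [
    [0, 0, 0, 0, 0.25],
    [0, 0, 0, 0, 0.2],
    [0, 0, 0, 0, 0.15],
    [0, 0, 0, 0, 0.1],
    [0, 0, 0, 0, 0],
    [0, 0, 0, 0, 0]
  ],
  "force": 20
}}

```text
time: 16.55
eef_pos: [0.5441, -0.1514, 0.1114]
tcp_rot: [0.512, 0.488, -0.512, 0.488]
contact_force: [-4.1, 0.5, 4.4]
opening: 0.135
```

```bash
python3 - <<'E'
from h import *
s=readout.get_state();go(s['eef_pos'],np.radians(-2.7));print(s['wrist_torque'])
E
```

```text
t 16.55 head -2.71 turn -0.01 shift cm [0. 0. 0.] pos [ 0.5441 -0.1514  0.1114] open 0.135 F [-4.14  0.54  4.37] q6 -0.4
[ 0.10522505  0.32583133 -0.02912954]
```

Call:
{"method": "drive_tool", "body": {
  "steps": [
    [0, 0, 0, 4, 0],
    [0, 0, 0, 4, 0],
    [0, 0, 0, 4, 0],
    [0, 0, 0, 4, 0],
    [0, 0, 0, 4, 0],
    [0, 0, 0, 4, 0],
    [0, 0, 0, 0, 0]
  ]
}}

```text
time: 17.25
eef_pos: [0.5443, -0.1517, 0.1115]
tcp_rot: [0.602, 0.371, -0.602, 0.372]
contact_force: [-5.3, 0.1, 5.3]
opening: 0.132
```

```bash
python3 - <<'E'
from h import *
s=readout.get_state();go(s['eef_pos'],np.radians(-111.6));print(s['wrist_torque'])
c=snap('wrist','w7');w=proj(c,[.5434,-.151,.12]);w0=int(w[0]-80);x0=int(w[1]-70)
cv2.imwrite('pics/c7.png',cv2.resize(c['frame'][x0:x0+140,w0:w0+160,::-1],None,fx=4,fy=4,interpolation=3))
E
```

```text
t 17.25 head -26.65 turn 84.95 shift cm [0. 0. 0.] pos [ 0.5443 -0.1517  0.1115] open 0.132 F [-5.34  0.06  5.29] q6 0.01
[-0.01347292  0.29666594  0.10462309]
```

View pics/c7.png

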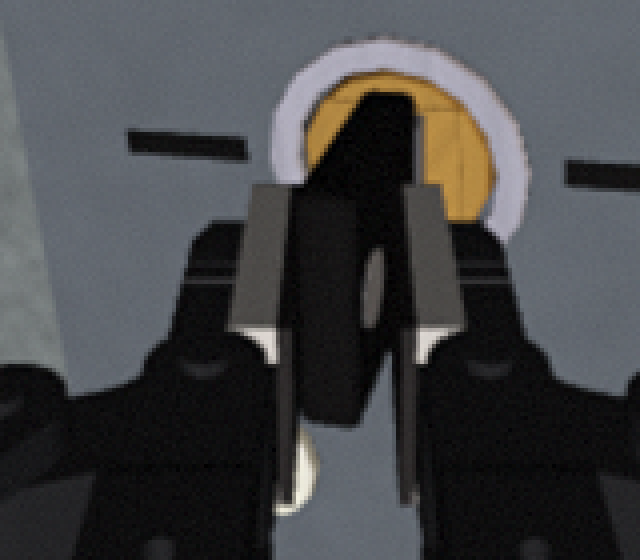

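Call:
{"method": "drive_tool", "body": {
  "steps": [
    [0, 0, 0, 5, 0],
    [0, 0, 0, 5, 0],
    [0, 0, 0, 5, 0],
    [0, 0, 0, 5, 0],
    [0, 0, 0, 5, 0],
    [0, 0, 0, 5, 0],
    [0, 0, 0, 5, 0],
    [0, 0, 0, 0, 0]
  ]
}}

```text
time: 18.1
eef_pos: [0.5439, -0.1522, 0.1115]
tcp_rot: [-0.685, -0.172, 0.686, -0.174]
contact_force: [-5.2, -1.0, 4.7]
opening: 0.114
```

```bash
python3 - <<'E'
from h import *
s=readout.get_state();go(s['eef_pos'],np.radians(-111.6));print(s['wrist_torque'])
E
```

```text
t 18.1 head -61.64 turn 49.96 shift cm [0. 0. 0.] pos [ 0.5439 -0.1522  0.1115] open 0.114 F [-5.22 -0.99  4.67] q6 0.63
[-0.39937638  0.57350239  0.0528299 ]
```

Call:
{"method": "drive_tool", "body": {
  "steps": [
    [0, 0, 0, 5, 0],
    [0, 0, 0, 5, 0],
    [0, 0, 0, 5, 0],
    [0, 0, 0, 5, 0],
    [0, 0, 0, 5, 0],
    [0, 0, 0, 5, 0],
    [0, 0, 0, 5, 0],
    [0, 0, 0, 0, 0]
  ]
}}

```text
time: 18.9
eef_pos: [0.5441, -0.1524, 0.1115]
tcp_rot: [0.706, -0.042, -0.706, -0.04]
contact_force: [-4.5, -1.4, 5.0]
opening: 0.09
```

```bash
python3 - <<'E'
from h import *
s=readout.get_state();go(s['eef_pos'],np.radians(-111.6));print(s['wrist_torque'])
E
```

```text
t 18.9 head -96.65 turn 14.95 shift cm [0. 0. 0.] pos [ 0.5441 -0.1524  0.1115] open 0.09 F [-4.55 -1.42  4.99] q6 1.24
[-0.5455622   0.54999518 -0.01374201]
```

Call:
{"method": "drive_tool", "body": {
  "steps": [
    [0, 0, 0, 2, 0],
    [0, 0, 0, 2, 0],
    [0, 0, 0, 2, 0],
    [0, 0, 0, 2, 0],
    [0, 0, 0, 2, 0],
    [0, 0, 0, 2, 0],
    [0, 0, 0, 0, 0],
    [0, 0, 0, 0, 0]
  ]
}}

```text
time: 19.7
eef_pos: [0.5445, -0.1518, 0.1116]
tcp_rot: [0.698, -0.115, -0.697, -0.114]
contact_force: [-3.2, -0.0, 5.4]
opening: 0.086
```

```bash
python3 - <<'E'
from h import *
s=readout.get_state();go(s['eef_pos'],np.radians(-111.6));print(s['wrist_torque'])
E
```

```text
t 19.7 head -108.6 turn 3.0 shift cm [0. 0. 0.] pos [ 0.5445 -0.1518  0.1116] open 0.086 F [-3.22 -0.04  5.4 ] q6 1.44
[-0.09419142  0.38848936 -0.00323845]
```

Call:
{"method": "drive_tool", "body": {
  "steps": [
    [0, 0, 0, 1.5, 0],
    [0, 0, 0, 1.5, 0],
    [0, 0, 0, 0, 0],
    [0, 0, 0, 0, 0]
  ]
}}

```text
time: 20.1
eef_pos: [0.5447, -0.1515, 0.1116]
tcp_rot: [0.695, -0.133, -0.694, -0.132]
contact_force: [-2.6, 1.3, 5.6]
opening: 0.089
```

```bash
python3 - <<'E'
from h import *
s=readout.get_state();go(s['eef_pos'],np.radians(-111.6));print(s['wrist_torque'])
E
```

```text
t 20.1 head -111.62 turn -0.02 shift cm [0. 0. 0.] pos [ 0.5447 -0.1515  0.1116] open 0.089 F [-2.56  1.35  5.61] q6 1.5
[0.10231801 0.24507749 0.06378148]
```

Call:
{"method": "drive_tool", "body": {
  "steps": [
    [0, 0, 0, 1, 0],
    [0, 0, 0, 1, 0],
    [0, 0, 0, 0, 0]
  ]
}}

```text
time: 20.4
eef_pos: [0.5448, -0.1513, 0.1116]
tcp_rot: [0.693, -0.145, -0.691, -0.145]
contact_force: [-3.1, 1.2, 4.7]
opening: 0.087
```

```bash
python3 - <<'E'
from h import *
s=readout.get_state();go(s['eef_pos'],np.radians(-111.6));print(s['wrist_torque'])
E
```

```text
t 20.4 head -113.65 turn -2.05 shift cm [0. 0. 0.] pos [ 0.5448 -0.1513  0.1116] open 0.087 F [-3.07  1.23  4.65] q6 1.53
[0.19014481 0.16798179 0.09114383]
```

Call:
{"method": "drive_tool", "body": {
  "steps": [
    [0, 0, 0, 1, 0],
    [0, 0, 0, 1, 0],
    [0, 0, 0, 0, 0]
  ]
}}

```text
time: 20.7
eef_pos: [0.5448, -0.1511, 0.1116]
tcp_rot: [0.69, -0.157, -0.689, -0.157]
contact_force: [-1.2, 1.2, 5.1]
opening: 0.085
```

```bash
python3 - <<'E'
from h import *
s=readout.get_state();go(s['eef_pos'],np.radians(-111.6));print(s['wrist_torque'])
E
```

```text
t 20.7 head -115.64 turn -4.04 shift cm [0. 0. 0.] pos [ 0.5448 -0.1511  0.1116] open 0.085 F [-1.22  1.23  5.06] q6 1.57
[0.3370599  0.0802932  0.11376181]
```

Call:
{"method": "drive_tool", "body": {
  "steps": [
    [0, 0, 0, 1, 0],
    [0, 0, 0, 1, 0],
    [0, 0, 0, 0, 0]
  ]
}}

```text
time: 21.0
eef_pos: [0.5449, -0.151, 0.1116]
tcp_rot: [0.687, -0.169, -0.686, -0.169]
contact_force: [-2.3, 1.8, 4.9]
opening: 0.09
```

```bash
python3 - <<'E'
from h import *
s=readout.get_state();go(s['eef_pos'],np.radians(-111.6));print(s['wrist_torque'])
c=load('top');cu=lambda x,y:(365+(x-410)/3,150+(y-205)/3)
L=np.array([.5536,-.155,.089]);yaw=-.4
for i in range(4):
    M=(R.from_euler('z',yaw)*R.from_euler('y',-20,degrees=True)).as_matrix()
    def pl(p):
        e,d=ray(c,*p);p0=L-.003*M[:,2];return e+d*((p0-e)@M[:,2])/(d@M[:,2])
    h=pl(cu(622,335))-pl(cu(573,438));yaw=np.arctan2(h[1],h[0])
print('top yaw',yaw,np.linalg.norm(h))
E
```

```text
t 21.0 head -117.65 turn -6.05 shift cm [0. 0. 0.] pos [ 0.5449 -0.151   0.1116] open 0.09 F [-2.25  1.8   4.86] q6 1.6
[0.43975248 0.08072217 0.15733547]
top yaw -0.3886100048125103 0.07522979276887562
```

Call:
{"method": "drive_tool", "body": {
  "steps": [
    [0, 0, 0, 1, 0],
    [0, 0, 0, 1, 0],
    [0, 0, 0, 0, 0]
  ]
}}

```text
time: 21.3
eef_pos: [0.545, -0.1509, 0.1116]
tcp_rot: [0.684, -0.18, -0.683, -0.181]
contact_force: [-1.0, 2.3, 5.4]
opening: 0.092
```

```bash
python3 - <<'E'
from h import *
s=readout.get_state();go(s['eef_pos'],np.radians(-111.6));print(s['wrist_torque'])
E
```

```text
t 21.3 head -119.65 turn -8.05 shift cm [0. 0. 0.] pos [ 0.545  -0.1509  0.1116] open 0.092 F [-0.96  2.33  5.43] q6 1.64
[0.57233981 0.00357702 0.17984789]
```

Call:
{"method": "drive_tool", "body": {
  "steps": [
    [0, 0, 0, -2, 0],
    [0, 0, 0, -2, 0],
    [0, 0, 0, -2, 0],
    [0, 0, 0, -1, 0],
    [0, 0, 0, 0, 0],
    [0, 0, 0, 0, 0]
  ]
}}

```text
time: 21.9
eef_pos: [0.5446, -0.1518, 0.1116]
tcp_rot: [0.694, -0.139, -0.693, -0.139]
contact_force: [-2.1, -0.1, 5.1]
opening: 0.091
```

```bash
python3 - <<'E'
from h import *
s=readout.get_state();go(s['eef_pos'],np.radians(-112));print(s['wrist_torque'])
E
```

```text
t 21.9 head -112.65 turn -0.65 shift cm [0. 0. 0.] pos [ 0.5446 -0.1518  0.1116] open 0.091 F [-2.13 -0.12  5.06] q6 1.52
[-0.06492961  0.28140176 -0.08143817]
```

Call:
{"method": "drive_tool", "body": {
  "steps": [
    [0, 0, 0, 1, 0],
    [0, 0, 0, 0, 0],
    [0, 0, 0, 0, 0.15],
    [0, 0, 0, 0, 0.3],
    [0, 0, 0, 0, 0.4],
    [-1.5, 0, 0, 0, 0.4],
    [-2.5, 0, 0, 0, 0.2],
    [0, 0, 0, 0, 0],
    [0, 0, 0, 0, 0]
  ]
}}

```text
time: 22.8
eef_pos: [0.5446, -0.1516, 0.1519]
tcp_rot: [0.693, -0.145, -0.691, -0.145]
contact_force: [0.5, 0.4, 0.3]
opening: 0.001
```

```bash
python3 - <<'E'
from h import *
go([.5402,-.150,.130],np.radians(-112))
E
```

```text
t 22.8 head -113.7 turn -1.7 shift cm [2.19 0.02 0.47] pos [ 0.5446 -0.1516  0.1519] open 0.001 F [0.51 0.42 0.28] q6 1.53
```

Call:
{"method": "drive_tool", "body": {
  "steps": [
    [0, 0, 0.2, 0, 0],
    [0.8, 0, 0.2, 0, 0],
    [0.7, 0, 0, 0, 0],
    [0.3, 0, 0, 0, 0],
    [0.2, 0, 0, 0, 0],
    [0.2, 0, 0, 0, 0],
    [0, 0, 0, 0, 0]
  ]
}}

```text
time: 23.5
eef_pos: [0.5405, -0.1497, 0.1313]
tcp_rot: [-0.692, 0.145, 0.693, 0.145]
contact_force: [-7.5, 2.6, 14.7]
opening: 0.0
```

Call:
{"method": "drive_tool", "body": {
  "steps": [
    [0.2, 0, 0, 0, 0],
    [0.1, 0, 0, 0, 0],
    [0, 0, 0, 0, 0]
  ]
}}

```text
time: 23.8
eef_pos: [0.5411, -0.15, 0.1309]
tcp_rot: [-0.692, 0.145, 0.692, 0.145]
contact_force: [-11.1, 3.8, 22.7]
opening: -0.003
```

Firm at the expected height (home). Retreat and take the last look.

Call:
{"method": "drive_tool", "body": {
  "steps": [
    [-1.5, 0, 0, 0, 0],
    [-3, 0, 0, 0, 0],
    [-4, 0, 0, 0, 0],
    [0, 0, 4, 0, 0],
    [0, 0, 4, 0, 0],
    [0, 0, 3, 0, 0],
    [0, 0, 0, 0, 0],
    [0, 0, 0, 0, 0]
  ]
}}

```text
time: 24.6
eef_pos: [0.4395, -0.1054, 0.2105]
tcp_rot: [0.692, -0.145, -0.692, -0.145]
contact_force: [-0.7, -0.0, -0.3]
opening: 0.001
```

```bash
python3 - <<'E'
from h import *
c=snap('wrist','w9');b=snap('top','t9');a=snap('side','s9')
L=np.array([.5536,-.155,.089]);yaw=-.383
M=(R.from_euler('z',yaw)*R.from_euler('y',-20,degrees=True)).as_matrix()
o=np.zeros((560,800,3),np.uint8)
def put(c,x,y,k,w,h):
    u=proj(c,L+.02*M[:,2]);u0=int(min(max(u[0]-w/2,0),640-w));v0=int(min(max(u[1]-h/2,0),400-h))
    o[y:y+h*k,x:x+w*k]=cv2.resize(c['frame'][v0:v0+h,u0:u0+w],None,fx=k,fy=k,interpolation=3)
    for n,p in(('tip+',[.016,0,.042]),('tip-',[-.016,0,.042]),('sh',[0,0,0]),('m+',[.037,0,-.003]),('m-',[-.037,0,-.003])):
        q=proj(c,L+M@np.array(p));print(n,round(x+(q[0]-u0)*k),round(y+(q[1]-v0)*k))
for c_,x,y,k,w,h in((c,0,0,4,100,130),(b,400,0,5,80,56),(a,400,280,5,80,56)): put(c_,x,y,k,w,h)
cv2.imwrite('pics/c9.png',o[:,:,::-1])
E
```

```text
tip+ 199 143
tip- 204 344
sh 199 198
m+ 193 -28
m- 204 380
tip+ 630 113
tip- 593 191
sh 593 131
m+ 632 44
m- 552 214
tip+ 596 363
tip- 644 410
sh 590 453
m+ 535 405
m- 642 512
```

View pics/c9.png

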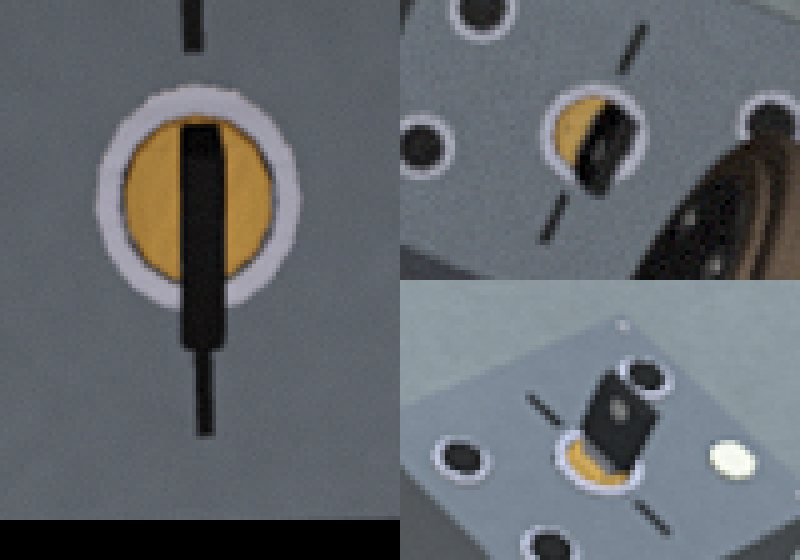

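The bow lies in line with both marks, wrist view (182–225, 125–348), and the key is home. The turning torque at the stop was ambiguous, so I'll regrip and check that the cylinder really is against its stop.

```bash
python3 - <<'E'
from h import *
go([.5430,-.1508,.108],np.radians(-112.5))
E
```

```text
t 24.75 head -113.72 turn -1.22 shift cm [ 10.28   0.22 -11.19] pos [ 0.4404 -0.106   0.2108] open -0.0 F [-0.17 -0.34 -0.2 ] q6 1.52
```

Call:
{"method": "drive_tool", "body": {
  "steps": [
    [0, 0.1, -3, -1.2, 0.4],
    [0, 0.1, -4, 0, 0.4],
    [0, 0, -4.2, 0, 0.4],
    [3, 0, 0, 0, 0.4],
    [3, 0, 0, 0, 0.4],
    [2.5, 0, 0, 0, 0.4],
    [1.6, 0, 0, 0, 0.4],
    [0, 0, 0, 0, 0.4],
    [0, 0, 0, 0, 0.4]
  ]
}}

```text
time: 25.65
eef_pos: [0.5426, -0.1511, 0.1094]
tcp_rot: [-0.693, 0.138, 0.694, 0.138]
contact_force: [-0.6, -0.1, 0.3]
opening: 0.398
```

Call:
{"method": "drive_tool", "body": {
  "steps": [
    [0, 0, 0, 0, 0.25],
    [0, 0, 0, 0, 0.15],
    [0, 0, 0, 0, 0.1],
    [0, 0, 0, 0, 0],
    [0, 0, 0, 0, 0]
  ],
  "force": 40
}}

```text
time: 26.15
eef_pos: [0.5427, -0.151, 0.1108]
tcp_rot: [0.694, -0.138, -0.693, -0.138]
contact_force: [-0.5, 0.7, 3.6]
opening: 0.083
```

```bash
cat > q.py <<'E'
from h import *
s=readout.get_state();go(s['eef_pos'],np.radians(-112));print(s['wrist_torque'].round(3))
E
python3 q.py
```

```text
t 26.15 head -112.5 turn -0.5 shift cm [0. 0. 0.] pos [ 0.5427 -0.151   0.1108] open 0.083 F [-0.53  0.75  3.63] q6 1.51
[ 0.055  0.028 -0.   ]
```

Call:
{"method": "drive_tool", "body": {
  "steps": [
    [0, 0, 0, 1.5, 0],
    [0, 0, 0, 1.5, 0],
    [0, 0, 0, 0, 0]
  ]
}}

```text
time: 26.45
eef_pos: [0.5428, -0.1506, 0.1108]
tcp_rot: [0.69, -0.156, -0.689, -0.157]
contact_force: [-0.4, 1.6, 6.0]
opening: 0.086
```

```bash
python3 q.py
```

```text
t 26.45 head -115.59 turn -3.59 shift cm [0. 0. 0.] pos [ 0.5428 -0.1506  0.1108] open 0.086 F [-0.38  1.59  6.05] q6 1.57
[ 0.379 -0.007  0.057]
```

Call:
{"method": "drive_tool", "body": {
  "steps": [
    [0, 0, 0, 1.5, 0],
    [0, 0, 0, 1.5, 0],
    [0, 0, 0, 0, 0]
  ]
}}

```text
time: 26.75
eef_pos: [0.543, -0.1501, 0.1108]
tcp_rot: [0.686, -0.174, -0.684, -0.175]
contact_force: [1.1, 3.5, 4.6]
opening: 0.077
```

```bash
python3 q.py
```

```text
t 26.75 head -118.59 turn -6.59 shift cm [0. 0. 0.] pos [ 0.543  -0.1501  0.1108] open 0.077 F [1.11 3.47 4.56] q6 1.62
[ 0.665 -0.203  0.142]
```

Call:
{"method": "drive_tool", "body": {
  "steps": [
    [0, 0, 0, 1, 0],
    [0, 0, 0, 1, 0],
    [0, 0, 0, 0, 0]
  ]
}}

```text
time: 27.05
eef_pos: [0.5431, -0.1499, 0.1108]
tcp_rot: [0.683, -0.186, -0.681, -0.187]
contact_force: [0.2, 2.4, 4.9]
opening: 0.085
```

```bash
python3 q.py
```

```text
t 27.05 head -120.55 turn -8.55 shift cm [0. 0. 0.] pos [ 0.5431 -0.1499  0.1108] open 0.085 F [0.2  2.44 4.93] q6 1.65
[ 0.803 -0.236  0.282]
```

Call:
{"method": "drive_tool", "body": {
  "steps": [
    [0, 0, 0, 1, 0],
    [0, 0, 0, 1, 0],
    [0, 0, 0, 0, 0]
  ]
}}

```text
time: 27.35
eef_pos: [0.5431, -0.1499, 0.1108]
tcp_rot: [0.68, -0.197, -0.678, -0.199]
contact_force: [0.4, 3.6, 6.1]
opening: 0.08
```

```bash
python3 q.py; python3 - <<'E'
from h import *
c=snap('wrist','w10'); s=readout.get_state()
# bow angle vs jaws: dark bow-top contour in crop about bow top
L=np.array([.5536,-.155,.089]);M=(R.from_euler('z',-.383)*R.from_euler('y',-20,degrees=True)).as_matrix()
# orientation of bow top face: low-side end centre, via dark mask against brass at rows between
g=c['frame'].astype(int);br=(g[:,:,0]>g[:,:,2]+50)&(g[:,:,0]>90)
ys,xs=np.nonzero(br);print(len(ys),ys.min(),ys.max(),xs.min(),xs.max())
for y in range(ys.min(),ys.max()+1,2):
    r=np.nonzero(br[y])[0]
    gap=[(int(r[i]),int(r[i+1])) for i in range(len(r)-1) if r[i+1]-r[i]>4]
    print(y,int(r[0]) if len(r) else None,gap,int(r[-1]) if len(r) else None)
for p in([.016,0,.042],[.016,0,.006],[-.016,0,.006],[0,0,0]):print(proj(c,L+M@np.array(p)))
E
```

```text
t 27.35 head -122.5 turn -10.5 shift cm [0. 0. 0.] pos [ 0.5431 -0.1499  0.1108] open 0.08 F [0.4  3.6  6.15] q6 1.69
[ 0.867 -0.338  0.422]
2928 208 399 0 346
208 322 [] 328
210 312 [] 335
212 307 [] 339
214 305 [] 341
216 302 [] 343
218 300 [(315, 329)] 344
220 299 [(314, 329)] 345
222 299 [(314, 329)] 346
224 298 [(314, 329)] 346
226 298 [(314, 330)] 346
228 298 [(314, 330)] 346
230 299 [(314, 330)] 345
232 299 [(314, 330)] 344
234 300 [(314, 330)] 343
236 301 [(314, 330)] 342
238 303 [(314, 330)] 341
240 305 [(314, 330)] 337
242 308 [(314, 331)] 334
244 314 [] 314
246 None [] None
248 None [] None
250 None [] None
252 None [] None
254 None [] None
256 None [] None
258 None [] None
260 None [] None
262 None [] None
264 None [] None
266 None [] None
268 None [] None
270 None [] None
272 None [] None
274 None [] None
276 None [] None
278 None [] None
280 None [] None
282 None [] None
284 None [] None
286 None [] None
288 None [] None
290 None [] None
292 None [] None
294 None [] None
296 None [] None
298 None [] None
300 None [] None
302 None [] None
304 None [] None
306 None [] Non
[... 240 characters left out ...]
None
338 None [] None
340 None [] None
342 21 [] 21
344 0 [] 3
346 0 [] 6
348 0 [] 9
350 0 [] 13
352 0 [] 16
354 0 [] 19
356 0 [] 21
358 0 [] 21
360 0 [] 19
362 0 [] 17
364 0 [(14, 32)] 33
366 0 [(13, 29)] 36
368 0 [(14, 27)] 39
370 0 [(16, 24)] 42
372 0 [] 45
374 0 [] 48
376 0 [(11, 16)] 50
378 0 [(9, 17)] 53
380 0 [(7, 15)] 56
382 0 [(7, 13)] 57
384 0 [] 55
386 0 [] 53
388 0 [] 50
390 0 [] 48
392 0 [] 46
394 0 [] 43
396 0 [] 41
398 0 [] 38
(np.float64(322.24052210119197), np.float64(264.54314863543334))
(np.float64(318.5251311626998), np.float64(213.8724253233878))
(np.float64(328.01330132913904), np.float64(252.85632990166482))
(np.float64(322.93350218273), np.float64(227.51640584980473))
```

Torque climbs at 0.07 N·m/deg to 0.42 N·m, well over the 0.1 N·m friction, so this is the hard stop. Back off within the slot play to line up the bow, then release.

Call:
{"method": "drive_tool", "body": {
  "steps": [
    [0, 0, 0, -2, 0],
    [0, 0, 0, -2, 0],
    [0, 0, 0, -2, 0],
    [0, 0, 0, -2, 0],
    [0, 0, 0, -2, 0],
    [0, 0, 0, -0.3, 0],
    [0, 0, 0, 0, 0],
    [0, 0, 0, 0, 0]
  ]
}}

```text
time: 28.2
eef_pos: [0.5425, -0.1507, 0.1107]
tcp_rot: [0.694, -0.137, -0.693, -0.137]
contact_force: [-1.4, 1.7, 5.7]
opening: 0.083
```

```bash
python3 q.py
```

```text
t 28.2 head -112.27 turn -0.27 shift cm [0. 0. 0.] pos [ 0.5425 -0.1507  0.1107] open 0.083 F [-1.42  1.68  5.67] q6 1.51
[ 0.276  0.16  -0.01 ]
```

Call:
{"method": "drive_tool", "body": {
  "steps": [
    [0, 0, 0, 0, 0.1],
    [0, 0, 0, 0, 0.15],
    [0, 0, 0, 0, 0.3],
    [0, 0, 0, 0, 0.4],
    [-1.5, 0, 0, 0, 0.4],
    [-2.5, 0, 0, 0, 0.2],
    [0, 0, 0.2, 0, 0],
    [0, 0, 0, 0, 0],
    [0, 0, 0, 0, 0]
  ]
}}

```text
time: 29.1
eef_pos: [0.5396, -0.1497, 0.149]
tcp_rot: [-0.693, 0.136, 0.694, 0.136]
contact_force: [0.3, -0.1, -0.5]
opening: -0.004
```

```bash
python3 - <<'E'
from h import *
go([.5405,-.1497,.133],np.radians(-112))
E
```

```text
t 29.1 head -112.21 turn -0.21 shift cm [ 1.6  -0.03 -0.08] pos [ 0.5396 -0.1497  0.149 ] open -0.004 F [ 0.25 -0.11 -0.53] q6 1.51
```

Call:
{"method": "drive_tool", "body": {
  "steps": [
    [0.8, 0, 0, 0, 0],
    [0.7, 0, 0, 0, 0],
    [0.2, 0, 0, 0, 0],
    [0.2, 0, 0, 0, 0],
    [0.2, 0, 0, 0, 0],
    [0, 0, 0, 0, 0]
  ]
}}

```text
time: 29.7
eef_pos: [0.5406, -0.1502, 0.1314]
tcp_rot: [-0.694, 0.136, 0.694, 0.136]
contact_force: [-6.4, 1.6, 14.5]
opening: -0.002
```

Call:
{"method": "drive_tool", "body": {
  "steps": [
    [-1.5, 0, 0, 0, 0],
    [-3, 0, 0, 0, 0],
    [-4, 0, 0, 0, 0],
    [0, 0, 4, 0, 0],
    [0, 0, 4, 0, 0],
    [0, 0, 3, 0, 0],
    [0, 0, 0, 0, 0],
    [0, 0, 0, 0, 0],
    [0, 0, 0, 0, 0]
  ]
}}

```text
time: 30.6
eef_pos: [0.4391, -0.1089, 0.2139]
tcp_rot: [0.694, -0.136, -0.694, -0.136]
contact_force: [0.4, 0.4, 0.6]
opening: 0.001
```

```bash
python3 - <<'E'
from h import *
c=snap('wrist','w11');o=load('w9');b=snap('top','t11');b0=load('top')
print(c['eye'],o['eye'])
# bow columns vs. brass in both final views, and mark columns
for k in(o,c):
    g=k['frame'].astype(int);dk=(g.max(2)<45)
    L=proj(k,[.5536,-.155,.089]);u=int(L[0]);v=int(L[1]);w=dk[v-60:v+65,u-40:u+40]
    n,lab,st,ce=cv2.connectedComponentsWithStats(w.astype(np.uint8))
    for i in range(1,n):
        if st[i,4]>25:
            p=np.argwhere(lab==i)[:,::-1].astype(np.float32);f=cv2.fitLine(p,2,0,.01,.01).ravel();print(st[i],ce[i].round(1)+[u-40,v-60],'angle from vertical',round(np.degrees(np.arctan(f[0]/f[1])),1))
d=np.abs(b['frame'].astype(int)-b0['frame']).max(2)>60
n,lab,st,ce=cv2.connectedComponentsWithStats(d.astype(np.uint8))
print('changed in top view',[(st[i].tolist()) for i in range(1,n) if st[i,4]>6])
E
```

```text
bash:  2188 Segmentation fault         python3 - <<'E'
from h import *
c=snap('wrist','w11');o=load('w9');b=snap('top','t11');b0=load('top')
print(c['eye'],o['eye'])
# bow columns vs. brass in both final views, and mark columns
for k in(o,c):
    g=k['frame'].astype(int);dk=(g.max(2)<45)
    L=proj(k,[.5536,-.155,.089]);u=int(L[0]);v=int(L[1]);w=dk[v-60:v+65,u-40:u+40]
    n,lab,st,ce=cv2.connectedComponentsWithStats(w.astype(np.uint8))
    for i in range(1,n):
        if st[i,4]>25:
            p=np.argwhere(lab==i)[:,::-1].astype(np.float32);f=cv2.fitLine(p,2,0,.01,.01).ravel();print(st[i],ce[i].round(1)+[u-40,v-60],'angle from vertical',round(np.degrees(np.arctan(f[0]/f[1])),1))
d=np.abs(b['frame'].astype(int)-b0['frame']).max(2)>60
n,lab,st,ce=cv2.connectedComponentsWithStats(d.astype(np.uint8))
print('changed in top view',[(st[i].tolist()) for i in range(1,n) if st[i,4]>6])
E
```

```bash
ls pics | grep 11; python3 - <<'E'
from h import *
for n in('w9','w11'):
    try:k=load(n)
    except Exception as e: k=snap('wrist',n)
    dk=k['frame'].max(2)<45
    u,v=map(int,proj(k,[.5536,-.155,.089]))
    out=[]
    for y in range(v-60,min(v+66,400),6):
        r=np.nonzero(dk[y,u-30:u+30])[0]; 
        if len(r): out.append((y-v,int(r[0])-30,int(r[-1])-30))
    print(n,u,v,out)
E
```

```text
t11.npz
t11.png
w11.npz
w11.png
w9 323 49 [(-60, -30, 29), (-54, -30, 29), (-48, -3, 0), (-42, -3, 0), (-18, -3, 4), (-12, -4, 6), (-6, -4, 6), (0, -3, 6), (6, -4, 6), (12, -4, 6), (18, -3, 6), (24, -3, 6), (30, -4, 6), (36, -3, 6), (42, 0, 3), (48, 0, 3), (54, 0, 3)]
w11 323 51 [(-60, -30, 29), (-54, -30, 29), (-48, -2, 1), (-42, -2, 1), (-36, -1, -1), (-12, -5, 4), (-6, -5, 5), (0, -5, 4), (6, -5, 5), (12, -5, 5), (18, -5, 4), (24, -5, 4), (30, -5, 5), (36, -5, 4), (42, -1, 2), (48, -1, 1), (54, -1, 2)]
```

```bash
python3 - <<'E'
from h import *
a,b=load('top')['frame'].astype(int),load('t11')['frame'].astype(int)
d=np.abs(a-b).max(2)>60
print('rack keys diff',d[195:225,185:240].sum(),'rect pocket',d[195:225,240:265].sum(),'cups/others',d[100:180,265:400].sum(),d[235:305,235:355].sum())
sign_off()
E
```

```text
rack keys diff 0 rect pocket 113 cups/others 0 0
the job is handed in; nothing more can be done
```

The key with the rectangular black bow is in the key switch, fully home and turned clockwise to its stop. The bow is in line with the two marks, and I handed the job in at about 31 s.

**How it went:** The tool can only point straight down, so I gripped the bow by its edges. I set the blade tip in the slot and let the key pivot in the grip to match the slope, then released it so it slid in. I pressed it home, regripped it across the faces and turned it.

**Last checks:**
- **Home:** a 14–23 N press on the bow moved it no further, at the height expected for fully in.
- **Stop:** the first torque readings there were unclear, so I regripped and tested again. Torque rose steadily to 0.42 N·m, about four times the switch's friction, so it is at the stop. That test leaned on the stop harder than needed.
- **Alignment:** I then turned the bow back about 6° within the slot's play. It lies within about 1° of the marks in the wrist view. I did not see the cylinder itself, but the backing torque stayed near zero.
- **Surroundings:** the top view showed no change at the other two keys or in the areas checked around the cups, jar, ring and bush. I did not compare the area around the screwdriver.

One check script crashed, so I repeated the alignment and surroundings checks in a simpler form.

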